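# Close a spice jar in the lid press

### The arm

A 6-joint arm with a two-finger parallel gripper is mounted at the origin on the work surface. World frame = base frame: x ahead of the robot, y to its left, z up, the work surface at z = 0. Lengths are in m, angles in rad, forces in N, time in s.
With the tool pointing down it reaches from about 0.25 to 0.8 m from the base axis. Payload 8.5 kg.
Tool frame: the origin (TCP) lies at the very end of the fingers, on their centre line; the grasp point (between the pads) lies 19 mm behind it; z points along the fingers, y is the line along which they close (so a half turn about z gives the same grasp; the last joint's range is limited). The gripper opens to 85 mm and grips with 20 to 120 N. Pads are 22 mm wide; open, the fingers measure 114 mm over their backs; the gripper's body (76 mm by 85 mm) begins 54 mm behind the grasp point. The pads swing forward as they close: fully open they stand 13 mm farther back than shut.
Start: joints at [-1.213, 0.238, -0.013, 1.319, 0, 1.571], TCP at [0.184, -0.492, 0.231] pointing down, gripper open.
Joint ranges: [-2.66, 2.66], [-1.03, 1.9], [-1.14, 1.46], [-1.82, 2.27], [-1.45, 1.34], [-3.14, 3.14]. Speed limits (rad/s): [2.22, 2.22, 2.79, 3.14, 3.14, 3.14].

### API

Orientations are given as a unit quaternion [x, y, z, w].
In Python, from rig import r gives the robot as it stands.
- The arm moves only by the tool drive_tool, never from a script. Its argument "deltas" is a list of rows, each a list of 2 entries, a list of its own where there are three numbers: the shift along the world's x, y, z as a fraction of full scale, then the turn, a rotation vector about the world's x, y, z as a fraction of full scale. In form: [[[dx, dy, dz], [rx, ry, rz]], ...]. A call has 1 to 10 rows; each row shifts and turns the commanded pose from where the row before left it; what a row does not reach is not made up. Full scale, the value 1, is 5 cm for a shift and 0.12 rad for a turn. A row lasts 1/10 s, in which the tool goes at most 50 mm and 8.59 degrees, less where a joint would pass 70% of its speed; a pose out of reach is approached as far as the arm can. A call with a number of a shift or a turn outside -1 to 1 is refused whole. A call with a gripper value outside its range is refused whole. "hand" is the opening, from 0 (shut) to 1 (fully open), set as the call begins (left out, the last holds). The fingers move at their own pace and stop on an object; "force" is the grip in N (left out, the last holds). Time passes only in rows, so rows that do not move let the fingers close. It gives the time, the measured TCP pose, the force, the opening and the grip force at its end, in the units of the state.
- r.state(): the state, without advancing time (a new reading comes with each control period).
- r.capture(name): name is "scene" or "top" or "wrist"; returns the picture (480x640x3 uint8, red, green, blue); there is no depth.
- r.camera_params(name): a dict with "camera_matrix" (3x3 intrinsics, pixels), "dist" ([k1, k2, p1, p2, k3] as OpenCV has them; the pictures are not rectified), "rvec" (rotation vector, rad) and "tvec" (3), from world to camera coordinates, as OpenCV has them. Camera axes: x right, y down, z forward; pixel columns grow to the right and rows downward; lengths in m; the calibration is good to about 2 mm. A picture is of the moment at which its call begins: read the wrist's pose just before it. camera_params takes no time and is no camera call; for the wrist camera it gives the pose at the moment of the call.
- r.hand_in(): hands the job in; it is judged then, once.
The state is a dict: "t": time; "qpos": joint angles; "joint_vel": joint speeds; "joint_torque": joint torques, N m; "position": TCP position; "ee_rot": TCP orientation; "ft_force": force on the tool from outside, world axes, zero at the start; "moment": the same for the moment, N m; "grip_width": opening from 0.0 (shut) to 1.0 (fully open); "grip_force": force on a finger pad.
Only numpy, scipy, OpenCV 4.12 (cv2) and the standard library are available. Lean on these libraries where they do the work, as an engineer would, in place of code of your own. Each camera call takes 0.05 s, during which the arm holds its last target. There are 200 camera calls.

### The job

Close the glass jar in the countertop lid press: push the grey carrier with the jar along its rails until it clicks into its station under the raised lever, then press the lever down until it latches and stays down by itself, so that the lid is pressed fully onto the jar. Keep the jar upright in its carrier and do not disturb the spice box or the spoon.

Things in the scene. Friction and masses are not known exactly. Their poses are not given: they have to be found in the camera images.
- press: Lid press, fixed to the slab; position and yaw vary. White base plate 250 (x) x 360 (y) x 12 mm. Origin: centre of its underside, z up. The lever hangs between two aluminium cheeks 167 mm high at x = 78 to 122 mm, y = 28 to 92 mm, and points to the press's -x. The carrier slides along the press's +y, centred on x = -30 mm, between two low rails (24 mm high).
- hinge (a point): Point of the press, at (100, 60, 150) mm in its frame: the lever's hinge, whose axis runs along the press's y.
- station (a point): Point of the press, at (-30, 60, 24) mm in its frame: centre of the jar's underside when the carrier is in its station.
- lever (a joint): Sprung lever, rad: 0 = up (0.6 rad above level), 0.6 = level, down at its stop. Takes 1 to 2 N on the paddle, 10 N from 0.35 where the latch resists; past about 0.57 the latch draws it to 0.6 and holds; let go before 0.5 it springs up, between it may hang on the lid. Arm 26 mm wide with flat black paddle 80 long (165 to 245 mm from the hinge), 60 wide. A pad 130 mm from the hinge presses the lid.
- paddle (a point): Centre of the paddle's top face, 205 mm from the hinge axis along the arm and 8 mm above the arm's midline (which passes through the hinge axis), at y = 60 mm of the press; it travels with the lever, 272 mm above the slab when up, 158 mm when down.
- carrier (a joint): Travel of the carrier along the press's +y in m: 0 = loading place (jar centre at y = -50 mm of the press), 0.110 = in its station, against the end of its travel. Friction about 1.5 N; a sprung detent roller resists with about 3 to 6 N more at 0.09 to 0.10 m, and beyond 0.104 m it draws the carrier to 0.110 and holds it there.
- tab (a point): Middle of the top edge of the outer (-y) face of the carrier's upright push tab. The tab is 70 mm wide (x), 12 mm thick (y) and its top is 84 mm above the slab; this outer face stands 91 mm to the press's -y of the jar's centre. Push it here towards the press's +y; the outer face is free above 28 mm over the slab.
- jar: Clear glass jar, loose, standing in the low ring (10 mm high, inner diameter 70 mm) of the carrier; diameter 64 mm, 90 mm to its mouth. Origin: centre of its underside, 24 mm above the slab; z up.
- lid (a joint): How far the steel press-on lid (diameter 62 mm) has been pressed onto the jar, in m: 0 = standing proud (lid top 102 mm above the jar's underside), 0.008 = fully seated. It stays where it is pushed (friction about 1 N).
- spice_box: Bystander: closed round steel spice box, diameter 166 mm, 84 mm high, loose. Origin: centre of its underside.
- spoon: Bystander: brass-toned spoon, 180 mm long along its x, lying loose on the slab. Origin: its middle, on the slab.
Not all that is in view belongs to the job. What is meant by the jar is not green or purple, and is the larger of those in its own colour.

How it is judged:
On the way, in this order (a step that is already met when the one before it is completed fails the run):
1. the carrier with the jar is in its station, the lever still up and the lid not yet pressed (value of joint carrier above 0.1065 m and value of joint lever below 0.2 rad and value of joint lid below 0.003 m and horizontal distance between jar and station below 0.012 m), for 0.2 s.
2. the lever is latched down and the lid is pressed on (value of joint lever above 0.57 rad and value of joint lid above 0.006 m and value of joint carrier above 0.1065 m), for 0.2 s.
At the end, for the whole second after the job is handed in: The carrier is in its station (0.1065 m or more along the rail), the lever stays latched down by itself (0.57 rad or more), the lid is pressed at least 6 of its 8 mm onto the jar, and the jar stands at rest and upright (within 0.08 rad) in the carrier within 12 mm of the station (all of step 2 and angle between jar's own z axis and vertical below 0.08 rad and horizontal distance between jar and station below 0.012 m and linear speed of jar below 0.02 m/s); the robot touches nothing.
It fails at once if the jar is tipped by more than 0.35 rad (angle between jar's own z axis and vertical above 0.35 rad).
It fails at once if the spice box or the spoon is moved by more than 25 mm (distance of any of spice_box, spoon from where it was at the start of the episode above 0.025 m).
It also fails if it takes over 51 s, if anything falls off the work surface, if the arm or the gripper's body presses on something with over 40 N, if the wrist force passes 120 N, or if a joint passes its speed limit or range.

## Working session

There is one attempt and no reset: what is moved stays moved. The work goes in short steps, Python scripts to look and compute and a tool call to move; the robot and the scene stay as the last step left them, time stands still between calls to the robot, and variables do not carry over. Pictures are saved under pics/ and viewed, at most 10 in all, crops included, and the job is handed in when it is done.

Besides the shell and the picture viewer there is one more tool, called after "Call:" as name([rows], argument=value, ...), one row to a line, values as JSON. drive_tool: Moves the arm, as the interface text tells. Its arguments: {"type":"object","properties":{"deltas":{"type":"array","items":{"type":"array"}},"hand":{"type":"number"},"force":{"type":"number"}},"required":["deltas"]}

```bash
ls; mkdir -p pics; cat > h.py <<'E'
import numpy as np, cv2
from rig import r
def ray(name,uv,p=None):
    p=p or r.camera_params(name)
    R=cv2.Rodrigues(np.array(p["rvec"],float))[0];t=np.array(p["tvec"],float).ravel()
    n=cv2.undistortPoints(np.array(uv,float).reshape(-1,1,2),np.array(p["camera_matrix"]),np.array(p["dist"]))[:,0]
    d=np.c_[n,np.ones(len(n))]@R
    return -R.T@t,d
def onz(name,uv,z,p=None):
    c,d=ray(name,uv,p);return c+d*((z-c[2])/d[:,2])[:,None]
def proj(name,X,p=None):
    p=p or r.camera_params(name)
    return cv2.projectPoints(np.array(X,float).reshape(-1,1,3),np.array(p["rvec"],float),np.array(p["tvec"],float),np.array(p["camera_matrix"]),np.array(p["dist"]))[0][:,0]
def tri(a,ua,b,ub):
    c1,d1=ray(a,[ua]);c2,d2=ray(b,[ub]);d1=d1[0];d2=d2[0]
    s=np.linalg.lstsq(np.c_[d1,-d2],c2-c1,rcond=None)[0]
    p,q=c1+s[0]*d1,c2+s[1]*d2
    return (p+q)/2,np.linalg.norm(p-q)
E
python3 - <<'E'
from h import *
for n in("scene","top"):
    cv2.imwrite(f"pics/{n}0.png",r.capture(n)[:,:,::-1])
    c,_=ray(n,[[320,240]]);print(n,c)
s=r.state();print(s["t"],s["position"],s["ee_rot"])
E
```

```text
pics
scene [ 0.99738848 -0.76410807  0.78616935]
top [0.33247546 0.00167682 1.21632589]
0.1 [ 0.1837369  -0.49141296  0.23075405] [ 9.84035798e-01  1.77969544e-01 -1.13611220e-04 -6.13615858e-04]
```

View pics/scene0.png

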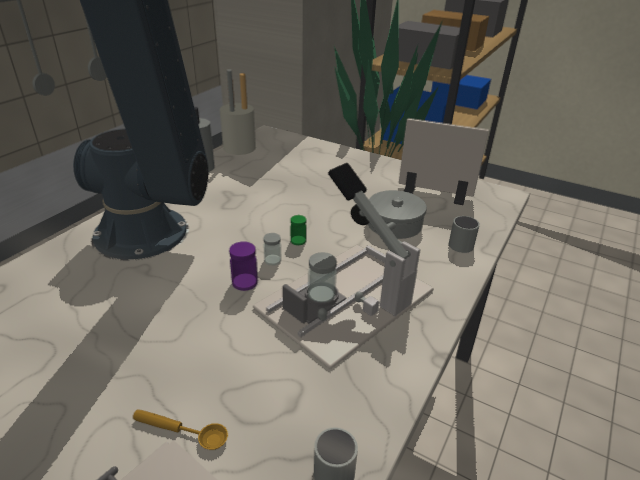

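View pics/top0.png

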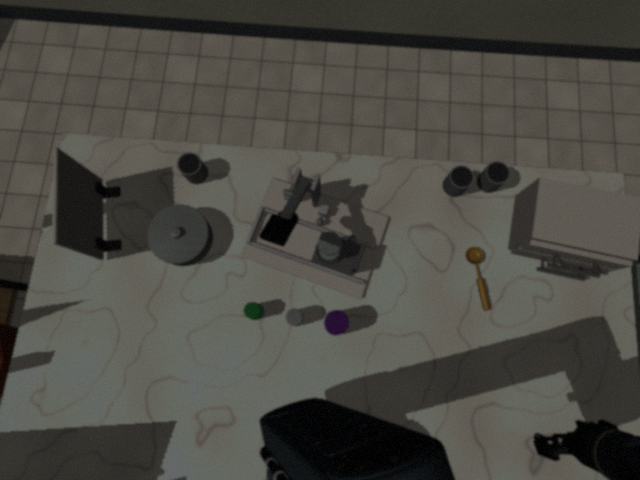

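The scene view shows the press with the raised lever (paddle ~(347,181)), the jar at (321,272) and the tab at (296,302). In the top view, the paddle is at (279,229), the jar/tab are at (330,246)/(352,250), the spice box is at (180,235) and the spoon is at (480,280). I'll enlarge the press in both views.

```bash
python3 - <<'E'
import cv2,numpy as np
def e(n,x,y,w,h,s):
    i=cv2.imread(f"pics/{n}0.png")[y:y+h,x:x+w]
    i=cv2.resize(i,None,fx=s,fy=s,interpolation=cv2.INTER_CUBIC)
    return np.clip(255*(i/255.)**.6*1.1,0,255).astype('uint8')
def grid(i,x,y,s):
    for u in range(0,i.shape[1],20*s): cv2.putText(i,str(x+u//s),(u,10),0,.35,(0,0,255));cv2.line(i,(u,12),(u,20),(0,0,255))
    for v in range(0,i.shape[0],20*s): cv2.putText(i,str(y+v//s),(0,v+4),0,.35,(0,0,255));cv2.line(i,(25,v),(32,v),(0,0,255))
    return i
cv2.imwrite("pics/t1.png",grid(e("top",230,155,180,150,4),230,155,4))
cv2.imwrite("pics/s1.png",grid(e("scene",245,155,195,150*4//3+10,3)[:600],245,155,3))
E
```

```text
(no output)
```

View pics/t1.png

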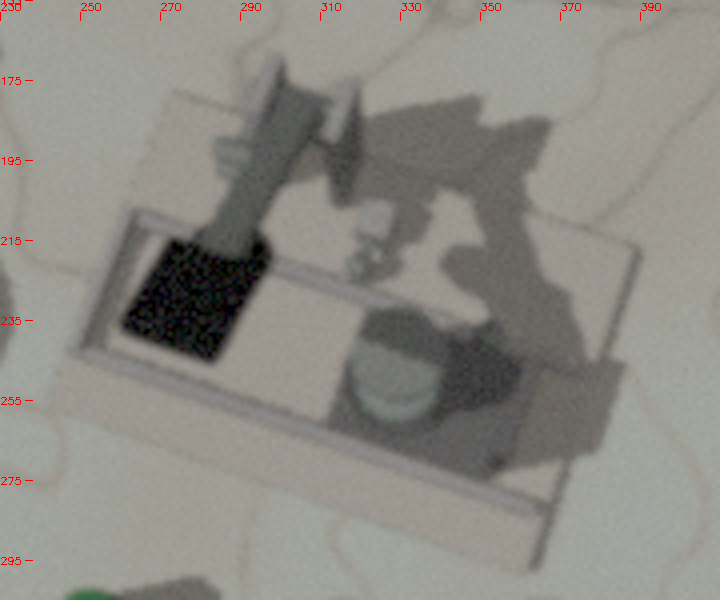

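View pics/s1.png

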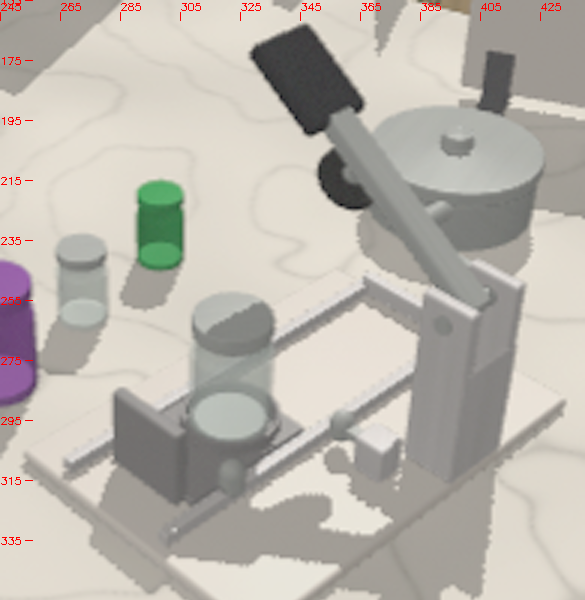

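```bash
cat >> h.py <<'E'
T=lambda x,y:(230+x/4,155+y/4)
S=lambda x,y:(245+x/3,155+y/3)
E
python3 - <<'E'
from h import *
# plate corners +x+y, +x-y, -x-y, -x+y
tc=[T(175,90),T(640,248),T(535,570),T(45,408)]
P=onz("top",tc,.012);print(P[:,:2]);print([np.linalg.norm(P[i]-P[(i+1)%4]) for i in range(4)])
m=np.array([[.125,.18],[.125,-.18],[-.125,-.18],[-.125,.18]])
c=P[:,:2].mean(0);A=P[:,:2]-c
th=np.arctan2((m[:,0]*A[:,1]-m[:,1]*A[:,0]).sum(),(m*A).sum())
print("centre",c,"yaw",th)
R=np.array([[np.cos(th),-np.sin(th)],[np.sin(th),np.cos(th)]])
print("resid",A-m@R.T)
def W(x,y,z):return np.r_[c+R@[x,y],z]
# scene plate corners: -x-y, +x+y
Q=onz("scene",[S(25,460),S(563,405)],.012);print("scene corners",Q,W(-.125,-.18,.012),W(.125,.18,.012))
pt,ps=np.mean([T(170,232),T(270,250),T(213,363),T(120,328)],0),np.mean([S(250,52),S(307,25),S(362,103),S(308,135)],0)
print("paddle tri",tri("top",pt,"scene",ps))
px=.1-.205*np.cos(.6)-.008*np.sin(.6);print("paddle model",W(px,.06,.272))
tb=[W(-.065,-.141,.084),W(.005,-.141,.084)]
print("tab model",tb,"scene crop",(proj("scene",tb)-[245,155])*3,"top crop",(proj("top",tb)-[230,155])*4)
l=[W(-.03,-.05,.126)];print("lid scene/top crop",(proj("scene",l)-[245,155])*3,(proj("top",l)-[230,155])*4)
print("station",W(-.03,.06,.024))
print("jar lid tri",tri("top",T(395,372),"scene",S(233,313)))
E
```

```text
[[ 0.77655561  0.18796907]
 [ 0.68252456 -0.15673674]
 [ 0.44722995 -0.09469402]
 [ 0.53433989  0.25496615]]
[np.float64(0.35730090482225035), np.float64(0.24333691551810208), np.float64(0.3603475718444638), np.float64(0.2513106927336461)]
centre [0.6101625  0.04787611] yaw -0.2580161563122636
resid [[-0.00039847 -0.00205334]
 [-0.00257088  0.00132416]
 [ 0.00385903 -0.00042384]
 [-0.00088967  0.00115302]]
scene corners [[ 0.4602007  -0.09726508  0.012     ]
 [ 0.78487855  0.1809994   0.012     ]] [ 0.44337092 -0.09427018  0.012     ] [0.77695408 0.19002241 0.012     ]
paddle tri (array([0.56480277, 0.1271798 , 0.26470817]), np.float64(0.0028637222017650473))
paddle model [0.55420131 0.1246983  0.272     ]
tab model [array([ 0.51133616, -0.07187093,  0.084     ]), array([ 0.57901902, -0.08973233,  0.084     ])] scene crop [[ 98.16077409 391.03271891]
 [164.2677011  437.87385707]] top crop [[515.16451635 459.70463406]
 [548.01913618 361.13649287]]
lid scene/top crop [[222.35433385 314.43832616]] [[402.14354096 352.5650766 ]]
station [0.59646533 0.11354489 0.024     ]
jar lid tri (array([0.56366115, 0.01555195, 0.11838814]), np.float64(0.016160432892182743))
```

Call:
drive_tool([
  [[0, 0.7, 0.1], [0, 0, -0.5]],
  [[0, 0.7, 0.1], [0, 0, -0.5]],
  [[0, 0.7, 0.1], [0, 0, -0.5]],
  [[0, 0.7, 0.1], [0, 0, -0.5]],
  [[0, 0.7, 0.1], [0, 0, -0.5]],
  [[0, 0.7, 0.1], [0, 0, -0.5]],
  [[0, 0.7, 0.1], [0, 0, -0.5]],
  [[0.2, 0.7, 0.1], [0, 0, -0.5]],
  [[0.4, 0.7, 0.1], [0, 0, -0.5]],
  [[0.6, 0.2, 0.1], [0, 0, -0.5]],
], hand=0)

```text
t: 1.1
position: [0.2428, -0.1641, 0.2818]
ee_rot: [0.993, -0.122, 0.0, -0.0]
ft_force: [0.4, -1.9, -0.6]
grip_width: -0.0
grip_force: 0.0
```

Call:
drive_tool([
  [[0.6, 0, 0], [0, 0, 0]],
  [[0.6, 0, 0], [0, 0, 0]],
  [[0.6, 0, 0], [0, 0, 0]],
  [[0.6, 0, 0], [0, 0, 0]],
  [[0.6, 0, 0], [0, 0, 0]],
  [[0.4, 0, 0], [0, 0, 0]],
  [[0.2, 0, 0], [0, 0, 0]],
  [[0, 0, 0], [0, 0, 0]],
  [[0, 0, 0], [0, 0, 0]],
])

```text
t: 2.0
position: [0.423, -0.1666, 0.2811]
ee_rot: [0.993, -0.121, -0.0, -0.0]
ft_force: [0.0, 0.6, -0.4]
grip_width: 0.004
grip_force: 0.0
```

```bash
python3 - <<'E'
from h import *
p=r.camera_params("wrist");s=r.state()
i=r.capture("wrist")[:,:,::-1];cv2.imwrite("pics/w0.png",i)
import pickle;pickle.dump(p,open("w0.pkl","wb"))
print(s["t"],s["position"],s["ee_rot"],ray("wrist",[[320,240]],p))
j=np.clip(255*(i/255.)**.6*1.1,0,255).astype('uint8');cv2.imwrite("pics/w0v.png",j)
for n in("scene","top"):
    q=r.camera_params(n);print(n,np.round(q["dist"],3),np.round(np.array(q["camera_matrix"]).ravel(),1))
print(proj("top",onz("top",[T(640,248)],.012)),T(640,248))
E
```

```text
2.0 [ 0.42300356 -0.16661266  0.28113866] [ 9.92676283e-01 -1.20803821e-01 -4.69022107e-04 -1.21373709e-04] (array([ 0.50284503, -0.18645547,  0.42354012]), array([[-0.31489217,  0.07197675, -0.94643967]]))
scene [0.026 0.    0.    0.    0.   ] [501.8   0.  314.2   0.  501.8 243.6   0.    0.    1. ]
top [0.015 0.    0.    0.    0.   ] [435.1   0.  326.2   0.  435.1 240.5   0.    0.    1. ]
[[390. 217.]] (390.0, 217.0)
```

View pics/w0v.png

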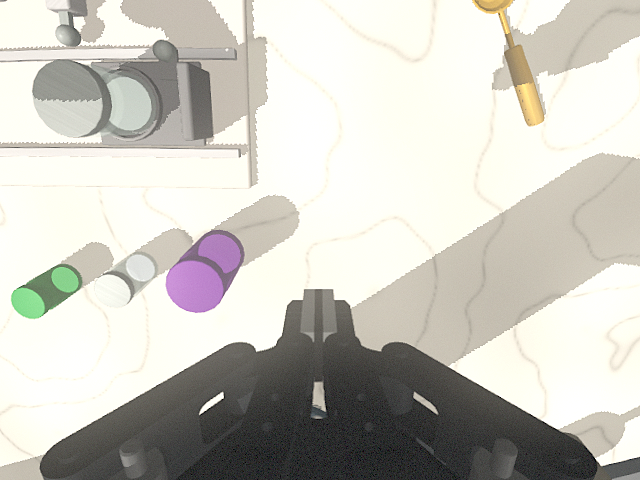

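The wrist view shows the plate's -x-y corner at (251,187), the rail ends at (236,54) and (240,153), the tab's outer top edge at about (191,62)–(194,143), and the lid centre at (72,99).

```bash
python3 - <<'E'
from h import *
import pickle;p=pickle.load(open("w0.pkl","rb"))
print("corner",onz("w",[[251,187]],.012,p))
print("-x edge",onz("w",[[251,187],[20,186]],.012,p))
print("tab edge z.084",onz("w",[[191,62],[194,143]],.084,p),"bottom z.028",onz("w",[[210,66],[212,139]],.028,p))
print("lid",onz("w",[[72,99]],.126,p))
print("jar lid top view",onz("top",[T(401,352)],.126),"scene",onz("scene",[S(233,313)],.126))
print("paddle ctr top/scene @.272",onz("top",[np.mean([T(170,232),T(270,250),T(213,363),T(120,328)],0)],.272),onz("scene",[np.mean([S(250,52),S(307,25),S(362,103),S(308,135)],0)],.272))
print("-y edge: rails ends z.024",onz("w",[[236,54],[240,153]],.024,p))
def tw(ua,n,ub):
    c1,d1=ray("w",[ua],p);c2,d2=ray(n,[ub]);s=np.linalg.lstsq(np.c_[d1[0],-d2[0]],c2-c1,rcond=None)[0]
    a,b=c1+s[0]*d1[0],c2+s[1]*d2[0];return (a+b)/2,np.linalg.norm(a-b)
print("tri lid w-scene",tw([72,99],"scene",S(233,313)),"w-top",tw([72,99],"top",T(401,352)))
print("tri tab mid w-scene",tw([192.5,102],"scene",S(148,415)))
E
```

```text
corner [[ 0.45113101 -0.09086344  0.012     ]]
-x edge [[ 0.45113101 -0.09086344  0.012     ]
 [ 0.52442377  0.18954386  0.012     ]]
tab edge z.084 [[ 0.58232544 -0.08839709  0.084     ]
 [ 0.51425039 -0.06699677  0.084     ]] bottom z.028 [[ 0.58658609 -0.09043226  0.028     ]
 [ 0.51517923 -0.06833765  0.028     ]]
lid [[0.57248183 0.00537672 0.126     ]]
jar lid top view [[0.56871142 0.00794411 0.126     ]] scene [[0.57412357 0.01286145 0.126     ]]
paddle ctr top/scene @.272 [[0.56179675 0.12540044 0.272     ]] [[0.57166957 0.1161199  0.272     ]]
-y edge: rails ends z.024 [[ 0.59156864 -0.11983005  0.024     ]
 [ 0.49280746 -0.09304979  0.024     ]]
tri lid w-scene (array([0.57409947, 0.0083933 , 0.12630656]), np.float64(0.0060146545919184365)) w-top (array([0.57155452, 0.00792107, 0.12173409]), np.float64(0.00375194338991245))
tri tab mid w-scene (array([ 0.55231499, -0.0743168 ,  0.07983876]), np.float64(0.006317852948548063))
```

Call:
drive_tool([
  [[0.5, 0.1, 0], [0.4, -0.11, 0]],
  [[0.5, 0.1, 0], [0.4, -0.11, 0]],
  [[0.5, 0.1, 0], [0.4, -0.11, 0]],
  [[0.5, 0.1, -0.2], [0.4, -0.11, 0]],
  [[0, 0, -0.6], [0, 0, 0]],
  [[0, 0, -0.6], [0, 0, 0]],
  [[0, 0, -0.6], [0, 0, 0]],
  [[0, 0, -0.6], [0, 0, 0]],
  [[0, 0, -0.6], [0, 0, 0]],
  [[0, 0, -0.6], [0, 0, 0]],
])

```text
t: 3.05
position: [0.523, -0.147, 0.0909]
ee_rot: [0.988, -0.121, 0.015, -0.098]
ft_force: [-0.4, -1.4, 0.3]
grip_width: -0.003
grip_force: 0.0
```

Call:
drive_tool([
  [[0, 0, -0.4], [0, 0, 0]],
  [[0, 0, -0.3], [0, 0, 0]],
  [[0, 0, 0], [0, 0, 0]],
  [[0, 0, 0], [0, 0, 0]],
])

```text
t: 3.45
position: [0.5235, -0.1469, 0.057]
ee_rot: [0.988, -0.12, 0.015, -0.098]
ft_force: [0.0, 0.3, -0.2]
grip_width: 0.002
grip_force: 0.0
```

Call:
drive_tool([
  [[0.08, 0.155, 0], [0, 0, 0]],
  [[0.08, 0.155, 0], [0, 0, 0]],
  [[0.05, 0.155, 0], [0, 0, 0]],
  [[0.042, 0.155, 0], [0, 0, 0]],
  [[0.042, 0.155, 0], [0, 0, 0]],
  [[0.042, 0.155, 0], [0, 0, 0]],
  [[0.042, 0.155, 0], [0, 0, 0]],
  [[0.042, 0.155, 0], [0, 0, 0]],
  [[0.042, 0.155, 0], [0, 0, 0]],
  [[0.042, 0.155, 0], [0, 0, 0]],
])

```text
t: 4.45
position: [0.5486, -0.0709, 0.0562]
ee_rot: [0.988, -0.118, 0.014, -0.099]
ft_force: [-0.6, -2.9, 0.5]
grip_width: -0.003
grip_force: 1.2
```

Call:
drive_tool([
  [[0.042, 0.155, 0], [0, 0, 0]],
  [[0.042, 0.155, 0], [0, 0, 0]],
  [[0.042, 0.155, 0], [0, 0, 0]],
  [[0.042, 0.155, 0], [0, 0, 0]],
  [[0.042, 0.155, 0], [0, 0, 0]],
])

```text
t: 4.95
position: [0.5544, -0.051, 0.0562]
ee_rot: [0.989, -0.104, 0.013, -0.107]
ft_force: [-2.3, -1.7, -1.1]
grip_width: 0.004
grip_force: 1.1
```

```bash
python3 - <<'E'
from h import *
s=r.state();print(np.round(s["qpos"],3),np.round(s["joint_vel"],3),np.round(s["joint_torque"],1),s["ft_force"],s["position"],s["t"])
for n in("scene","top"): cv2.imwrite(f"pics/{n}2.png",r.capture(n)[:,:,::-1])
i=np.hstack([cv2.resize(cv2.imread("pics/scene2.png")[170:370,220:420],(400,400)),cv2.resize(cv2.imread("pics/top2.png")[150:350,230:430],(400,400))])
cv2.imwrite("pics/c2.png",np.clip(255*(i/255.)**.6*1.1,0,255).astype('uint8'))
E
```

```text
[-0.21   0.404 -0.267  0.896  0.216  3.141] [ 0.061  0.012  0.017  0.003  0.029 -0.002] [  0.6 -61.8  30.4  -0.8   1.5   0. ] [-2.30504033 -1.66370409 -1.0822926 ] [ 0.55437523 -0.05100834  0.05616983] 4.95
```

View pics/c2.png

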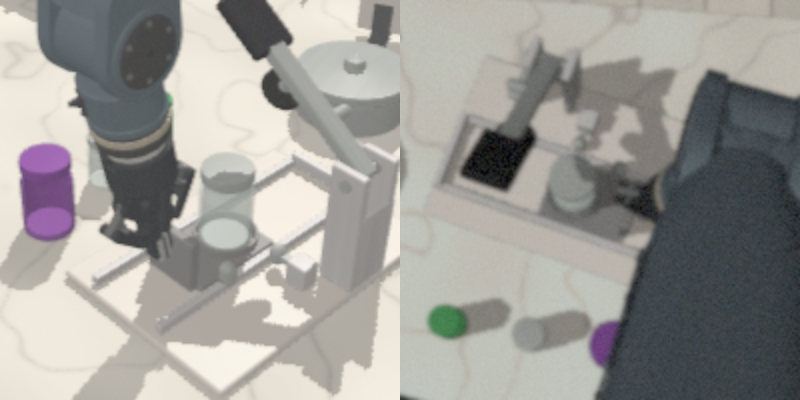

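The fingers are at the tab (scene crop ~(165,250)) and the carrier is partly moved with the jar upright, but joint 6 has reached its limit. I'll back off and turn the tool about its own axis.

Call:
drive_tool([
  [[-0.05, -0.2, 0], [-0.05, -0.2, 0.95]],
  [[0, 0, 0], [-0.05, -0.2, 0.95]],
  [[0, 0, 0], [-0.05, -0.2, 0.95]],
  [[0, 0, 0], [-0.05, -0.2, 0.95]],
  [[0, 0, 0], [-0.05, -0.2, 0.95]],
  [[0, 0, 0], [-0.05, -0.2, 0.95]],
  [[0, 0, 0], [0, 0, 0]],
])

```text
t: 5.75
position: [0.5526, -0.0612, 0.0566]
ee_rot: [0.964, 0.243, 0.049, -0.095]
ft_force: [0.1, 0.6, 0.5]
grip_width: 0.002
grip_force: 0.0
```

```bash
python3 - <<'E'
from h import *
from scipy.spatial.transform import Rotation as Ro
s=r.state();print(np.round(s["qpos"],3),s["position"],Ro.from_quat(s["ee_rot"]).as_matrix().round(3).tolist(),s["ft_force"])
E
```

```text
[-0.228  0.405 -0.264  0.901  0.214  2.421] [ 0.55258278 -0.06118789  0.05656429] [[0.878, 0.477, 0.049], [0.458, -0.864, 0.207], [0.141, -0.159, -0.977]] [0.06410072 0.64457294 0.45239685]
```

Call:
drive_tool([
  [[0.045, 0.155, 0], [0, 0, 0]],
  [[0.045, 0.155, 0], [0, 0, 0]],
  [[0.045, 0.155, 0], [0, 0, 0]],
  [[0.045, 0.155, 0], [0, 0, 0]],
  [[0.042, 0.155, 0], [0, 0, 0]],
  [[0.042, 0.155, 0], [0, 0, 0]],
  [[0.042, 0.155, 0], [0, 0, 0]],
])

```text
t: 6.45
position: [0.5676, -0.0063, 0.0564]
ee_rot: [0.964, 0.242, 0.049, -0.095]
ft_force: [-1.6, -2.7, 2.1]
grip_width: -0.001
grip_force: 1.5
```

Call:
drive_tool([
  [[0.026, 0.1, 0], [0, 0, 0]],
  [[0.026, 0.1, 0], [0, 0, 0]],
  [[0, 0, 0], [0, 0, 0]],
])

```text
t: 6.75
position: [0.57, 0.0033, 0.0563]
ee_rot: [0.964, 0.242, 0.049, -0.095]
ft_force: [-1.1, -3.0, 1.9]
grip_width: -0.001
grip_force: 1.8
```

Call:
drive_tool([
  [[0.016, 0.06, 0], [0, 0, 0]],
  [[0.016, 0.06, 0], [0, 0, 0]],
  [[0, 0, 0], [0, 0, 0]],
])

```text
t: 7.05
position: [0.5716, 0.0091, 0.0563]
ee_rot: [0.965, 0.242, 0.049, -0.095]
ft_force: [-2.0, -4.2, 0.2]
grip_width: -0.004
grip_force: 1.5
```

Call:
drive_tool([
  [[0.016, 0.06, 0], [0, 0, 0]],
  [[0, 0, 0], [0, 0, 0]],
])

```text
t: 7.25
position: [0.5727, 0.0125, 0.0564]
ee_rot: [0.964, 0.242, 0.049, -0.095]
ft_force: [0.8, -0.2, 0.5]
grip_width: -0.001
grip_force: 0.0
```

Call:
drive_tool([
  [[0.016, 0.06, 0], [0, 0, 0]],
  [[0, 0, 0], [0, 0, 0]],
])

```text
t: 7.45
position: [0.5735, 0.0155, 0.0563]
ee_rot: [0.964, 0.242, 0.049, -0.095]
ft_force: [0.1, 0.6, 0.3]
grip_width: -0.001
grip_force: 0.0
```

Call:
drive_tool([
  [[0.011, 0.04, 0], [0, 0, 0]],
  [[0.011, 0.04, 0], [0, 0, 0]],
  [[0, 0, 0], [0, 0, 0]],
])

```text
t: 7.75
position: [0.5744, 0.0192, 0.0563]
ee_rot: [0.964, 0.242, 0.049, -0.095]
ft_force: [-0.2, -0.0, -0.1]
grip_width: -0.002
grip_force: 0.1
```

Call:
drive_tool([
  [[0.008, 0.03, 0], [0, 0, 0]],
  [[0.008, 0.03, 0], [0, 0, 0]],
  [[0, 0, 0], [0, 0, 0]],
])

```text
t: 8.05
position: [0.5746, 0.0201, 0.0562]
ee_rot: [0.965, 0.241, 0.048, -0.093]
ft_force: [-3.5, -11.5, 2.8]
grip_width: -0.001
grip_force: 5.9
```

Call:
drive_tool([
  [[-0.05, -0.2, 0], [0, 0, 0]],
  [[-0.1, -0.4, 0], [0, 0, 0]],
  [[-0.1, -0.4, 0], [0, 0, 0]],
  [[-0.1, -0.4, 0], [0, 0, 0]],
  [[-0.1, -0.4, 0.2], [0, 0, 0]],
  [[0, -0.2, 0.6], [0, 0, 0]],
  [[0, 0, 0.7], [0, 0, 0]],
  [[0, 0, 0.7], [0, 0, 0]],
  [[0, 0, 0.7], [0, 0, 0]],
  [[0, 0, 0.7], [0, 0, 0]],
])

```text
t: 9.05
position: [0.5524, -0.0782, 0.2379]
ee_rot: [0.964, 0.242, 0.049, -0.095]
ft_force: [0.0, -0.4, -0.2]
grip_width: -0.001
grip_force: 0.0
```

Call:
drive_tool([
  [[0, 0, 0.7], [0, 0, 0]],
  [[0, 0, 0.7], [0, 0, 0]],
  [[0, 0, 0.7], [-0.43, 0.1, 0]],
  [[0, 0, 0.4], [-0.43, 0.1, 0]],
  [[0, 0, 0], [-0.43, 0.1, 0]],
  [[0, 0, 0], [-0.43, 0.1, 0]],
  [[0, 0, 0], [0, 0, 0]],
])

```text
t: 9.75
position: [0.5529, -0.0772, 0.3614]
ee_rot: [0.97, 0.244, 0.0, -0.001]
ft_force: [-0.2, 0.5, -0.1]
grip_width: 0.001
grip_force: 0.0
```

```bash
python3 - <<'E'
from h import *
s=r.state();print(s["t"],np.round(s["qpos"],3),s["position"])
for n in("scene","top"): cv2.imwrite(f"pics/{n}3.png",r.capture(n)[:,:,::-1])
i=np.hstack([cv2.resize(cv2.imread("pics/scene3.png")[140:340,240:440],(400,400)),cv2.resize(cv2.imread("pics/top3.png")[150:350,230:430],(400,400))])
cv2.imwrite("pics/c3.png",np.clip(255*(i/255.)**.6*1.1,0,255).astype('uint8'))
E
```

```text
9.75 [-1.400e-01  2.950e-01  3.940e-01  1.670e+00  2.000e-03  2.509e+00] [ 0.55287338 -0.07718952  0.36139499]
```

View pics/c3.png

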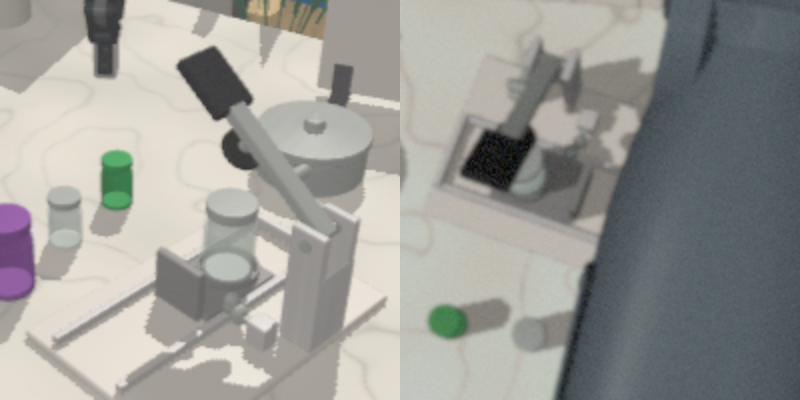

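The carrier is in the station with the jar upright under the raised lever. Next I'll move over the paddle.

Call:
drive_tool([
  [[0, 0.5, 0], [0, 0, 0]],
  [[0, 0.6, 0], [0, 0, 0]],
  [[0, 0.6, 0], [0, 0, 0]],
  [[0, 0.6, 0], [0, 0, 0]],
  [[0, 0.6, -0.2], [0, 0, 0]],
  [[0.05, 0.6, -0.3], [0, 0, 0]],
  [[0.05, 0.5, -0.4], [0, 0, 0]],
  [[0, 0, -0.3], [0, 0, 0]],
  [[0, 0, -0.2], [0, 0, 0]],
  [[0, 0, 0], [0, 0, 0]],
])

```text
t: 10.85
position: [0.5571, 0.1212, 0.2901]
ee_rot: [0.97, 0.243, -0.001, -0.001]
ft_force: [-0.2, -0.2, 0.9]
grip_width: -0.002
grip_force: 0.0
```

Call:
drive_tool([
  [[0, 0, -0.15], [0, 0, 0]],
  [[0, 0, -0.15], [0, 0, 0]],
  [[-0.03, 0.01, -0.15], [0, 0, 0]],
  [[-0.05, 0.013, -0.15], [0, 0, 0]],
  [[-0.05, 0.013, -0.15], [0, 0, 0]],
  [[-0.05, 0.013, -0.15], [0, 0, 0]],
  [[-0.05, 0.013, -0.15], [0, 0, 0]],
])

```text
t: 11.55
position: [0.5458, 0.1252, 0.2382]
ee_rot: [0.97, 0.243, 0.0, -0.001]
ft_force: [-0.4, -0.3, 1.7]
grip_width: 0.004
grip_force: 0.6
```

Call:
drive_tool([
  [[-0.05, 0.013, -0.2], [0, 0, 0]],
  [[-0.05, 0.013, -0.2], [0, 0, 0]],
  [[-0.04, 0.013, -0.2], [0, 0, 0]],
  [[-0.04, 0.013, -0.2], [0, 0, 0]],
  [[-0.04, 0.013, -0.2], [0, 0, 0]],
  [[-0.03, 0.013, -0.2], [0, 0, 0]],
  [[-0.03, 0.01, -0.15], [0, 0, 0]],
  [[0, 0, 0], [0, 0, 0]],
])

```text
t: 12.35
position: [0.5314, 0.1294, 0.1699]
ee_rot: [0.97, 0.243, -0.001, -0.001]
ft_force: [0.5, -1.1, 0.1]
grip_width: -0.002
grip_force: 0.0
```

Call:
drive_tool([
  [[0, 0, -0.08], [0, 0, 0]],
  [[0, 0, -0.08], [0, 0, 0]],
  [[0, 0, 0], [0, 0, 0]],
])

```text
t: 12.65
position: [0.5321, 0.1294, 0.1628]
ee_rot: [0.97, 0.243, 0.0, -0.001]
ft_force: [-0.8, 0.5, -0.0]
grip_width: -0.002
grip_force: 0.0
```

Call:
drive_tool([
  [[0, 0, -0.06], [0, 0, 0]],
  [[0, 0, 0], [0, 0, 0]],
])

```text
t: 12.85
position: [0.5321, 0.1294, 0.1601]
ee_rot: [0.97, 0.243, 0.0, -0.001]
ft_force: [-0.3, -0.7, -0.4]
grip_width: -0.0
grip_force: 0.0
```

Call:
drive_tool([
  [[0, 0, -0.04], [0, 0, 0]],
  [[0, 0, -0.04], [0, 0, 0]],
  [[0, 0, 0], [0, 0, 0]],
])

```text
t: 13.15
position: [0.5324, 0.1295, 0.1573]
ee_rot: [0.97, 0.243, 0.001, -0.001]
ft_force: [-1.2, -0.9, 8.8]
grip_width: -0.006
grip_force: 4.2
```

It meets the stop at z≈0.158. I'll retreat upward, then aside, and look.

Call:
drive_tool([
  [[0, 0, 0.2], [0, 0, 0]],
  [[0, 0, 0.5], [0, 0, 0]],
  [[0, 0, 0.6], [0, 0, 0]],
  [[0, 0, 0.6], [0, 0, 0]],
  [[-0.5, 0, 0.6], [0, 0, 0]],
  [[-0.5, 0, 0.3], [0, 0, 0]],
  [[-0.5, 0, 0], [0, 0, 0]],
  [[-0.5, 0, 0], [0, 0, 0]],
  [[0, 0, 0], [0, 0, 0]],
  [[0, 0, 0], [0, 0, 0]],
])

```text
t: 14.15
position: [0.4323, 0.1296, 0.2971]
ee_rot: [0.97, 0.243, 0.001, -0.001]
ft_force: [0.2, -0.4, -0.2]
grip_width: -0.001
grip_force: 0.0
```

```bash
python3 - <<'E'
from h import *
for n in("scene","top"): cv2.imwrite(f"pics/{n}4.png",r.capture(n)[:,:,::-1])
i=np.hstack([cv2.resize(cv2.imread("pics/scene4.png")[140:340,240:440],(400,400)),cv2.resize(cv2.imread("pics/top4.png")[150:350,230:430],(400,400))])
cv2.imwrite("pics/c4.png",np.clip(255*(i/255.)**.6*1.1,0,255).astype('uint8'))
E
```

```text
(no output)
```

View pics/c4.png

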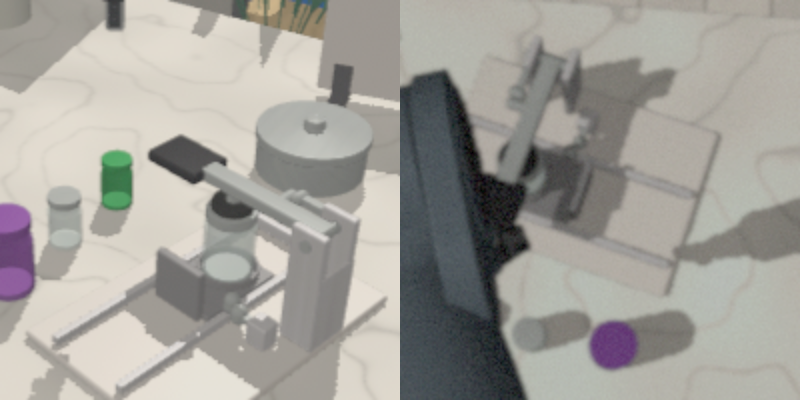

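The lever is level and stays down without the arm, the pad is on the lid, the jar is upright, and the arm is clear.

```bash
python3 -c "
from rig import r
print(r.hand_in())"
```

```text
the job is handed in; nothing more can be done
None
```

I handed the job in at about 14 s: the carrier is against its stop in the station, the lever stays latched down by itself with its pad on the lid, the jar is upright, and the spice box and spoon were not touched; the hand-in returned no verdict.

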